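Stack a double belt pulley on the centring fixture and close the hold-down

TASK

Dry-assemble the double belt pulley for gluing: seat the large flanged wooden pulley hub up on the metal spigot of the plywood fixture, then the small one hub up on top of the large one, each fully home. Then swing the bent steel hold-down over the stack until its pad meets the top and both of its ends lie in the two notched posts. Leave the glue bottle, the jar and the tin standing where they are.

Things in the scene. Friction and masses are not known exactly. Their poses are not given: they have to be found in the camera images.
- spigot (a point): Centre of the foot of the round metal spigot (44 mm in diameter, 10 mm high, chamfered top) on the plywood fixture's board: on the board's top face, 18 mm above the bench. The board, 225 mm along x and 130 mm along y, is fixed to the bench. z is up; +x points to the hinge block, -x to the two notched posts
- hinge (a point): Middle of the hold-down's hinge axis, 85 mm from the spigot on its +x side and 130 mm above the bench; same axes as the spigot, the hinge axis lies along y. It sits at the top of a wooden hinge block 24 mm along x, 105 mm along y, 140 mm high from the bench
- notches (a point): Point midway between the bottoms of the two notches, 78 mm from the spigot on its -x side, 81 mm above the bench. The notches are cut in the tops of two wooden posts (20 x 22 mm, tops 93 mm above the bench) 40 mm either side of this point along y
- large_pulley_centre (a point): Large flanged pulley, turned wood, loose, standing hub up (z up); point on its axis half-way up its 58 mm height. From below: grooved belt rim 100 mm in diameter, 26 mm high (in its under face a recess 47 mm wide, 12 mm deep, for the fixture's spigot), hub 52 mm in diameter from 26 to 50 mm, spigot 34 mm in diameter, 8 mm high. Take it by the hub. About 0.2 kg
- small_pulley_centre (a point): Small flanged pulley, turned wood, loose, standing hub up (z up); point on its axis half-way up its 47 mm height. From below: grooved belt rim 76 mm in diameter, 22 mm high (in its under face a recess 37 mm wide, 10 mm deep, for the large pulley's spigot), hub 44 mm in diameter from 22 to 47 mm. Take it by the hub. About 0.11 kg
- holddown (a joint): Angle (rad) of the bent steel hold-down: 0 = closed, its two ends in the notches; it starts open, leaning back from the spigot, at about 1.85 to 2.2; stop at 2.5. The hinge is stiff: it stays wherever it is left and must be pushed all the way, with about 4 to 8 N at the strap. It closes fully only over a fully seated stack
- strap (a point): Centre of the outer face of the hold-down's flat strap (80 mm along the hinge axis, 24 mm wide, 5 mm thick), 85 mm from the hinge axis; z is the face's outward normal (up when closed); pushing against z closes it. The strap joins two 8 mm rods, 40 mm either side of the middle, that run on to 184 mm from the hinge axis. On its other face a round cork pad, 38 mm wide, 14 mm thick
- glue_bottle: Glue bottle, 61 mm in diameter and 170 mm high, standing close by the large pulley; origin at the centre of its foot
- jar: Glass jar of screws, 66 mm in diameter and 101 mm high, standing close by the small pulley; origin at the centre of its foot
- tin: Round tin, 75 mm in diameter and 80 mm high; origin at the centre of its foot
Not all that is in view belongs to the job. What is shaped like the part that bears small_pulley_centre but purple is not meant.

How it is judged (in metres and radians):
On the way, in this order (a step that is already met when the one before it is completed fails the run):
1. the large pulley sits fully home on the fixture's spigot (horizontal distance between large_pulley_centre and spigot below 0.004 m and z of large_pulley_centre in the frame of spigot below 0.031 m and angle between large_pulley_centre's own z axis and vertical below 0.04 rad), for 0.2 s.
2. the small pulley sits fully home on the large one (horizontal distance between small_pulley_centre and large_pulley_centre below 0.004 m and z of small_pulley_centre in the frame of spigot between 0.07 and 0.076 m and angle between small_pulley_centre's own z axis and vertical below 0.04 rad), for 0.2 s.
At the end, for the whole second after the job is handed in: The large pulley sits on the fixture's spigot and the small one on the large one, each within 4 mm of the axis below, down to 2 mm of fully home and upright within 0.04 rad; the hold-down is closed to within 0.04 rad, so that both its ends lie in the notches (all of step 1 and all of step 2 and value of joint holddown below 0.04 rad); the robot touches nothing.
It fails at once if the glue bottle, the jar or the tin is shifted by more than 25 mm or tipped over (distance of any of glue_bottle, jar, tin from where it was at the start of the episode above 0.025 m or angle between any of glue_bottle, jar, tin's own z axis and vertical above 0.5 rad).
It also fails if it takes over 72 s, if anything falls off the work surface, if the arm or the gripper's body presses on something with over 40 N, if the wrist force passes 120 N, or if a joint passes its speed limit or range.

ROBOT

A 7-joint arm with a two-finger parallel gripper is mounted at the origin on a cart in front of the work surface, level with it; the furniture and walls round the work are solid. World frame = base frame: x ahead of the robot, y to its left, z up, the work surface at z = 0. Lengths are in mm, angles in rad, forces in N, time in s.
With the tool pointing down it reaches from about 400 to 875 mm from the base axis. Payload 4.4 kg.
Tool frame: the origin (TCP) lies on the centre line of the jaws, within the pads' length; the fingertips stand 25 mm ahead of it and the grasp point (between the pads) lies 6 mm ahead of it; z points along the fingers, x is the direction in which the jaws open and shut, and the axes are right-handed (so a half turn about z gives the same grasp; the last joint's range is limited). The gripper opens to 85 mm and grips with 20 to 120 N. Pads are 22 mm wide; open, the fingers measure 114 mm over their backs; the gripper's body (76 mm by 85 mm) begins 54 mm behind the grasp point. The pads swing forward as they close: fully open they stand 13 mm farther back than shut.
Start: joints at [-1.228, 0.628, 0.038, 1.517, -0.027, 0.996, -0.02], TCP at [258.36, 596.463, 256.313] pointing down, gripper open.
Joint ranges: [-3.06, 3.06], [-0.37, 2.12], [-1.25, 1.32], [0.18, 2.47], [-1.1, 4.24], [0.23, 1.98], [-2.94, 2.94]. Speed limits (rad/s): [2.57, 2.57, 3.14, 3.14, 3.14, 3.14, 3.14].

INTERFACE

Orientations are given as [roll, pitch, yaw] about the fixed x, y, z axes, in that order (R = Rz(yaw) Ry(pitch) Rx(roll)).
In Python, from cell import ctrl, cams gives the robot as it stands. The module is installed in compiled form; this text tells all that it offers.
- The arm moves only by the tool step_arm, never from a script. Its arguments are lists of equal length, an entry for each row: "linear": the shift along the tool's x, y, z in mm, a list of three; "yaw": the turn about the tool's z in rad; "gripper": the opening, from -1 (shut) to 1 (fully open). A call has 1 to 8 rows; each row is the pose to reach, as a shift and turn from the pose commanded when the call began, along the tool's axes at that moment; what a row does not reach only later rows make up. A row lasts 1/12 s, in which the tool goes at most 41.7 mm and 7.16 degrees, less where a joint would pass 70% of its speed; a pose out of reach is approached as far as the arm can. A call with a gripper value outside its range is refused whole. The fingers move at their own pace and stop on an object; the grip force is fixed at half the most. Time passes only in rows, so rows that repeat a pose let the fingers close. It gives the time, the measured TCP pose, the force and the opening at its end, in the units of the state.
- ctrl.read_state(): the state, without advancing time (a new reading comes with each control period).
- cams.get_image(name): name is "scene" or "top" or "wrist"; returns a dict with "frame" (420x560x3 uint8, red, green, blue), "depth" (420x560 float32, mm along the optical axis (not along the pixel's ray), 0 where there is no reading), "intrinsics" (3x3 intrinsics, pixels), "cam_to_world" (4x4, takes a point from camera to world coordinates). Camera axes: x right, y down, z forward; pixel columns grow to the right and rows downward; lengths in mm; the calibration is good to about 2 mm. A picture is of the moment at which its call begins.
- ctrl.finish_job(): hands the job in, once; it reports no verdict.
Trained networks look in the newest picture that a camera, given by its name, has taken for a name from the list of things; names that differ only in an ending like _2 or _b are one class to them, and where a whole thing is asked for, a point or a joint stands for the part that bears it (a point fixed in the world has none). Each returns a list of dicts, best first, with "conf" (0 to 1); they miss things now and then, are a little off and sometimes report something else, mostly with a low value. They report only what shows in the picture. A call takes as long as a camera call. They do not tell look-alikes from the thing itself.
- cams.regions_of(camera, name): "pixels" (420x560 bool, what is visible of it) and "pixel" ([column, row] in pixels, amid what is visible of it).
The state is a dict: "clock": time; "qpos": joint angles; "qd": joint speeds; "tau": joint torques, N m; "eef_pos": TCP position; "tool_rot": TCP orientation; "force": force on the tool from outside, world axes, zero at the start; "torque": the same for the moment, N m; "width": finger opening in mm.
Only numpy, scipy, OpenCV 4.12 (cv2) and the standard library are available. Lean on these libraries where they do the work, as an engineer would, in place of code of your own. Each camera call takes 0.05 s, during which the arm holds its last target.

## Working session

There is one attempt and no reset: what is moved stays moved. The work goes in short steps, Python scripts to look and compute and a tool call to move; the robot and the scene stay as the last step left them, time stands still between calls to the robot, and variables do not carry over. Pictures are saved under pics/ and viewed, and the job is handed in when it is done.

Besides the shell and the picture viewer there is one more tool, called after "Request:" as a command line: name --pt "numbers of a row" for each row, then --argument value for the rest. step_arm: Moves the arm, as the interface text tells. Its arguments: {"type":"object","properties":{"linear":{"type":"array"},"yaw":{"type":"array"},"gripper":{"type":"array"}},"required":["linear","yaw","gripper"]}

```bash
mkdir -p pics
cat > h.py <<'E'
import numpy as np, cv2
from cell import ctrl, cams
def shot(n,f=None):
    d=cams.get_image(n)
    if f: cv2.imwrite('pics/'+f,d['frame'][:,:,::-1])
    return d
def cloud(d):
    K=d['intrinsics'];D=d['depth'].astype(float);h,w=D.shape
    u,v=np.meshgrid(np.arange(w),np.arange(h))
    P=np.stack([(u-K[0,2])/K[0,0]*D,(v-K[1,2])/K[1,1]*D,D],-1)
    T=d['cam_to_world'];W=P@T[:3,:3].T+T[:3,3]
    W[D<=0]=np.nan
    return W
def circ(p):
    A=np.c_[2*p,np.ones(len(p))];s=np.linalg.lstsq(A,(p**2).sum(1),rcond=None)[0]
    return s[0],s[1],np.sqrt(s[2]+s[0]**2+s[1]**2)
E
python3 - <<'E'
from h import *
print(ctrl.read_state())
for n in['scene','top','wrist']:
    d=shot(n,n+'0.png'); print(n,d['intrinsics'],d['cam_to_world'].round(3))
    for t in ['large_pulley_centre','small_pulley_centre','holddown','glue_bottle','jar','tin']:
        for r in cams.regions_of(n,t): print(n,t,round(r['conf'],2),r['pixel'],r['pixels'].sum())
E
```

```text
{'clock': 0.0, 'qpos': array([-1.22778241,  0.62932287,  0.03846775,  1.51838675, -0.02704449,
        0.99631733, -0.01998915]), 'qd': array([ 0.00038398, -0.00162524, -0.00044088, -0.00048392,  0.00138334,
        0.0004901 , -0.00014935]), 'tau': array([-1.59652707e-03, -5.63399041e+01,  1.22564189e+00, -1.93454182e+01,
        1.10268433e-02,  1.03339533e-02,  1.97665747e-05]), 'eef_pos': array([258.12920715, 595.90267792, 255.39859538]), 'tool_rot': array([3.14159016e+00, 1.91590480e-03, 1.16194776e+00]), 'force': array([0.08106506, 0.15191295, 1.10383193]), 'torque': array([-0.00148969, -0.00250833,  0.03368527]), 'width': 85.10448303600319}
scene [[441.87333809   0.         286.96034227]
 [  0.         441.87333809 206.13502068]
 [  0.           0.           1.        ]] [[ 8.63000e-01 -2.68000e-01  4.28000e-01 -1.20549e+02]
 [-5.04000e-01 -4.85000e-01  7.14000e-01 -1.13666e+03]
 [ 1.60000e-02 -8.32000e-01 -5.54000e-01  8.95298e+02]
 [ 0.00000e+00  0.00000e+00  0.00000e+00  1.00000e+00]]
scene large_pulley_centre 0.84 [317.4, 284.8] 630
scene small_pulley_centre 0.52 [295.0, 2
[... 540 characters left out ...]
651557e+03]
 [ 0.000000e+00  0.000000e+00  0.000000e+00  1.000000e+00]]
top large_pulley_centre 0.8 [385.7, 231.6] 817
top small_pulley_centre 0.71 [263.6, 183.8] 456
top holddown 0.9 [218.7, 199.1] 282
top glue_bottle 0.94 [412.6, 236.0] 425
top glue_bottle 0.55 [273.8, 227.2] 402
top jar 0.92 [296.3, 235.1] 316
top tin 0.71 [331.9, 233.8] 469
wrist [[349.37425637   0.         277.33433928]
 [  0.         349.37425637 211.38905954]
 [  0.           0.           1.        ]] [[ 3.99000e-01  8.78000e-01  2.64000e-01  1.90549e+02]
 [ 9.17000e-01 -3.82000e-01 -1.14000e-01  6.26138e+02]
 [ 1.00000e-03  2.87000e-01 -9.58000e-01  3.73100e+02]
 [ 0.00000e+00  0.00000e+00  0.00000e+00  1.00000e+00]]
```

View pics/scene0.png

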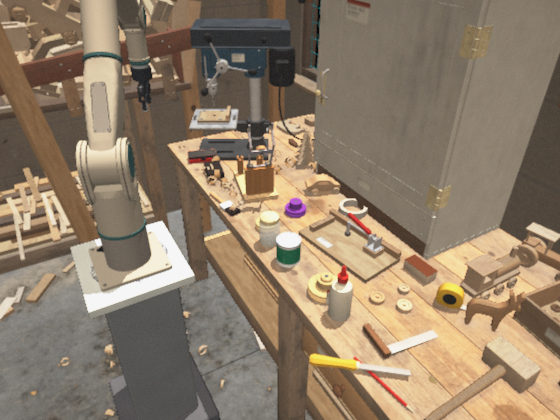

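View pics/top0.png

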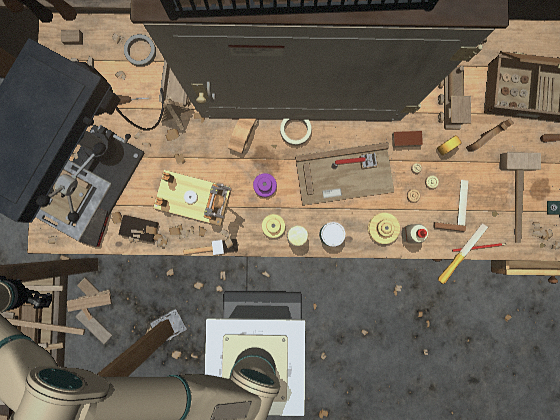

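View pics/wrist0.png

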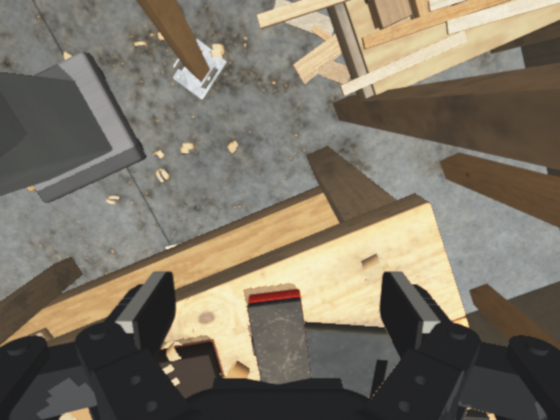

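The top view shows the spigot at about (190,197) and the hold-down at (218,200). The large pulley is at (385,229) next to the bottle at (417,233), and the tin is at (332,234). There are two candidates for the small pulley: wooden at (273,227) next to the jar at (298,236), and purple at (265,184). The wooden one is meant; purple is excluded. I'll confirm in an enlarged crop.

Run:
```python
from h import *
d=shot('top');f=d['frame'][:,:,::-1]
cv2.imwrite('pics/crop1.png',cv2.resize(f[165:255,145:305],None,fx=5,fy=5,interpolation=cv2.INTER_CUBIC))
cv2.imwrite('pics/crop2.png',cv2.resize(f[165:265,310:450],None,fx=5,fy=5,interpolation=cv2.INTER_CUBIC))
W=cloud(d)
for nm,(u,v) in dict(spig=(190,197),small=(273,227),purple=(265,184),jar=(298,236),tin=(332,234),large=(385,229),bottle=(417,233),hd=(218,200)).items():
    print(nm,W[v,u].round(0))
    for v2 in (v-8,v+8): print('   ',W[v2,u].round(0))
```

```text
spig [536. 214.  28.]
    [563. 217.  15.]
    [511. 216.  12.]
small [443. -52.  44.]
    [468. -52.  45.]
    [418. -53.  20.]
purple [579. -25.  46.]
    [607. -24.  24.]
    [556. -25.  22.]
jar [ 415. -129.  107.]
    [ 439. -129.   96.]
    [ 391. -129.  104.]
tin [ 423. -235.   75.]
    [ 447. -235.   76.]
    [ 398. -236.   67.]
large [ 441. -402.   61.]
    [ 466. -404.   52.]
    [ 416. -411.   21.]
bottle [ 428. -484.  128.]
    [ 453. -490.  107.]
    [ 404. -489.  107.]
hd [511. 101. 226.]
    [543. 113. 130.]
    [490. 102. 211.]
```

View pics/crop1.png

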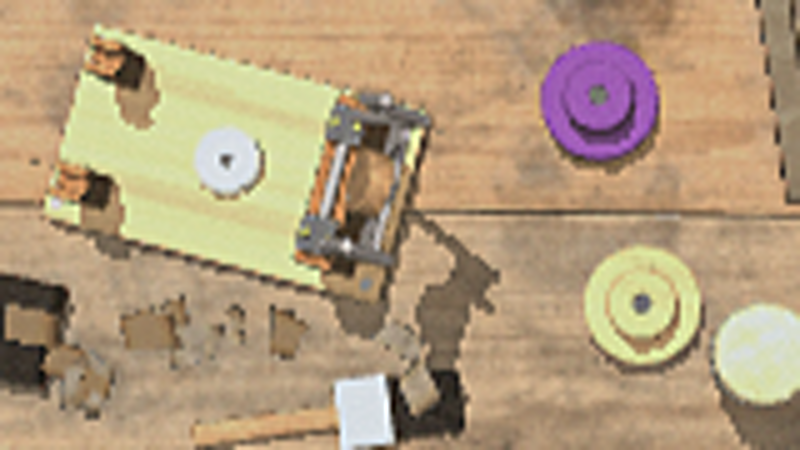

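View pics/crop2.png

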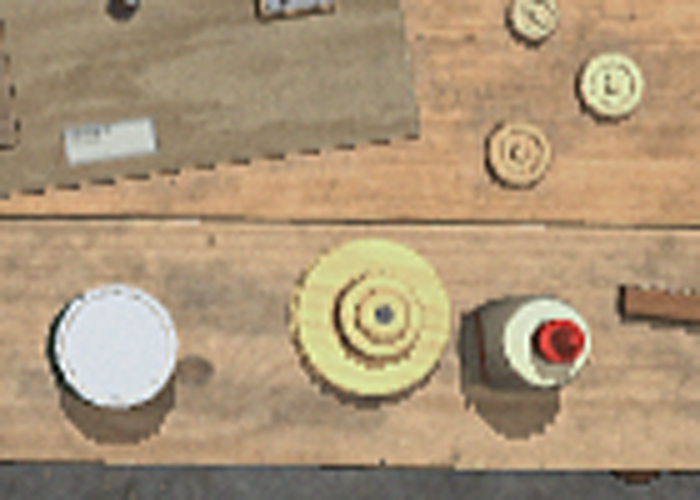

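The crop confirms it: the wooden small pulley is at crop pixel (640,303) beside the jar, and the purple look-alike is at (600,97). Next I'll check the tall obstacles, the finger depth and better positions.

Run:
```python
from h import *
d=shot('top');W=cloud(d)
z=W[...,2]
for x0 in range(250,800,50):
    r=[]
    for y0 in range(700,-600,-50):
        m=(W[...,0]>=x0)&(W[...,0]<x0+50)&(W[...,1]>=y0)&(W[...,1]<y0+50)
        r.append('%4d'%np.nanmax(z[m]) if m.any() else '   .')
    print(x0,' '.join(r))
def fit(nm,c,r,zl,zh):
    m=(np.hypot(W[...,0]-c[0],W[...,1]-c[1])<r)&(z>zl)&(z<zh)
    p=W[m]; print(nm,len(p),np.median(p[:,2]).round(1),p[:,:2].mean(0).round(1),((p[:,:2].max(0)+p[:,:2].min(0))/2).round(1))
fit('large rim',(443,-405),65,15,35);fit('large hub',(443,-405),40,45,54);fit('large top',(443,-405),40,54,64)
fit('small rim',(445,-53),50,14,30);fit('small top',(445,-53),50,40,54)
fit('spigot',(536,214),30,23,34)
fit('jar',(415,-129),45,85,120);fit('tin',(423,-235),50,65,95);fit('bottle',(428,-486),45,90,190)
dw=shot('wrist');D=dw['depth']
for u,v in[(150,300),(140,330),(400,300),(420,330),(410,290),(165,285)]: print(u,v,D[v,u], cloud(dw)[v,u].round(0))
```

```text
250 -785  313  392  481  314 -781 -766 -775 -780 -778 -781 -742 -777 -785 -782 -768 -782 -787 -781 -777 -778 -783 -778 -776 -778 -781
300   -4 -777 -783 -778    3    3 -783 -780 -780    4    1 -781 -782    4    4    0 -782 -781    3    3   -1 -783    2    8    5 -784
350    9   37   28   35  166   13   27   34   36   32   21   20   24   31   11    9   67  109   98   87   87   10   23   29   10   10
400   13   19  164  174  545  543   37   46   41   48   50   34   24   32   11   54  104  110  105   88   89   10   65   67  175  143
450    5    7  178  181  552  553  531   40   35   27   28  142  315  313   12   55   57   11    9   88   87   10   61   66  113  107
500    .    .    .  222  553  551  542   13   97   99   37   33  229  317   12   32   13   24   43   27   27   28   11    8   19   17
550    .    .    .  199  551  553  550  400   26  102   34   27  175   23   32   56   31   26   49   28   27   29   31   30   20   22
600    .    .   16  167  553  552  552  544   22   99   40   14   11   10   26   49   29   45   47  114  112   95   80   27    9   21
650    .    .   10   32  552
[... 313 characters left out ...]
  855  849  846  842  838  831  824  833  794  794  794   42
large rim 549 26.1 [ 444.5 -406. ] [ 445.1 -412.2]
large hub 106 50.3 [ 445.6 -405.5] [ 445.8 -406.4]
large top 95 58.4 [ 444.4 -406.2] [ 445.7 -406.5]
small rim 282 21.9 [447.8 -53. ] [448.5 -58.5]
small top 142 46.8 [447.6 -51.9] [447.6 -50.9]
spigot 131 28.2 [536.3 213.8] [537.7 215.8]
jar 329 101.2 [ 416.6 -127.6] [ 416.5 -128. ]
tin 464 78.8 [ 423.2 -236.9] [ 422.9 -236.2]
bottle 295 108.2 [ 428.1 -488.7] [ 429.  -493.1]
150 300 117.01069 [230. 562. 269.]
140 330 107.387184 [234. 561. 281.]
400 300 121.28029 [267. 640. 266.]
420 330 106.31599 [268. 640. 282.]
410 290 123.79296 [266. 644. 263.]
165 285 131.9526 [233. 562. 255.]
```

```bash
cat > mv.py <<'E'
# usage: mv.py x y z yaw | target  -> tool shift
import sys,math
a=[float(v) for v in sys.argv[1:]]
x,y,z,w,X,Y,Z,V=a
c,s=math.cos(w),math.sin(w);dx,dy=X-x,Y-y
print([round(dx*c+dy*s,1),round(dx*s-dy*c,1),round(z-Z,1)],'yaw',round(w-V,3),'dist',round(math.dist((x,y,z),(X,Y,Z))))
E
python3 mv.py 258.36 596.46 256.3 1.162 320 300 300 1.162;python3 mv.py 320 300 300 1.162 385 130 420 .3; python3 mv.py 385 130 420 .3 440 -190 420 0
```

```text
[-247.5, 174.4, -43.7] yaw 0.0 dist 306
[-130.2, 127.2, -120.0] yaw 0.862 dist 218
[-42.0, 322.0, 0.0] yaw 0.3 dist 325
```

Request:
step_arm --pt "-247 174.5 -44" --pt "-247 174.5 -44" --pt "-247 174.5 -44" --pt "-247 174.5 -44" --pt "-247 174.5 -44" --pt "-247 174.5 -44" --pt "-247 174.5 -44" --pt "-247 174.5 -44" --yaw '[0,0,0,0,0,0,0,0]' --gripper '[1,1,1,1,1,1,1,1]'

```text
clock: 1.87
eef_pos: [321.4, 294.3, 301.1]
tool_rot: [3.14, 0.002, 1.156]
force: [-0.3, -0.3, -0.3]
width: 85.1
```

Request:
step_arm --pt "0 0 -40" --pt "-30 30 -80" --pt "-70 65 -120" --pt "-130 127 -120" --pt "-130 127 -120" --pt "-130 127 -120" --pt "-130 127 -120" --pt "-130 127 -120" --yaw '[0.12,0.24,0.36,0.48,0.6,0.72,0.84,0.862]' --gripper '[1,1,1,1,1,1,1,1]'

```text
clock: 2.53
eef_pos: [385.9, 128.8, 421.1]
tool_rot: [-3.141, -0.002, 0.291]
force: [-0.4, 0.9, 0.0]
width: 85.3
```

Request:
step_arm --pt "-42 322 0" --pt "-42 322 0" --pt "-42 322 0" --pt "-42 322 0" --pt "-42 322 0" --pt "-42 322 0" --pt "-42 322 0" --pt "-42 322 0" --yaw '[0.1,0.2,0.3,0.3,0.3,0.3,0.3,0.3]' --gripper '[1,1,1,1,1,1,1,1]'

```text
clock: 3.2
eef_pos: [440.6, -190.9, 420.1]
tool_rot: [3.141, -0.0, 0.004]
force: [1.1, 0.2, -0.3]
width: 85.3
```

Request:
step_arm --pt "5 216 60" --pt "5 216 140" --pt "5 216 140" --pt "5 216 140" --pt "5 216 140" --pt "5 216 140" --pt "5 216 140" --pt "5 216 140" --yaw '[0,0.1,0.2,0.2,0.2,0.2,0.2,0.2]' --gripper '[1,1,1,1,1,1,1,1]'

```text
clock: 3.87
eef_pos: [444.2, -405.9, 277.2]
tool_rot: [-3.14, 0.005, -0.2]
force: [-0.5, 0.4, 0.3]
width: 85.6
```

Run:
```python
from h import *
s=ctrl.read_state();print(s['eef_pos'],s['tool_rot'])
d=shot('wrist','w1.png');W=cloud(d);z=W[...,2]
def fit(nm,c,r,zl,zh,rr=None):
    m=(np.hypot(W[...,0]-c[0],W[...,1]-c[1])<r)&(z>zl)&(z<zh)
    p=W[m]; 
    if len(p)<10: print(nm,'none');return
    h,_=cv2.findContours(m.astype(np.uint8),0,1);k=max(h,key=cv2.contourArea)[:,0]
    q=W[k[:,1],k[:,0],:2]
    # robust circle fit on the outer contour
    c0=circ(q); 
    for _ in range(5):
        e=abs(np.hypot(q[:,0]-c0[0],q[:,1]-c0[1])-c0[2]); c0=circ(q[e<=np.percentile(e,75)])
    print(nm,len(p),np.median(p[:,2]).round(1),p[:,:2].mean(0).round(1),np.round(c0,1))
fit('rim',(445,-406),60,22,30);fit('hub',(445,-406),35,46,54);fit('top',(445,-406),30,54,64)
fit('bottle',(428,-488),45,30,190)
for t in['large_pulley_centre','glue_bottle']:
    for r in cams.regions_of('wrist',t): print(t,r['conf'],r['pixel'])
```

```text
[ 444.21533774 -405.94179966  277.16631594] [-3.1400923   0.00482099 -0.20028052]
rim 4584 25.1 [ 447.5 -402.9] [ 446.9 -406.2   49.4]
hub 1162 49.1 [ 447.2 -404.5] [ 446.9 -406.1   25.4]
top 879 56.9 [ 446.8 -405.8] [ 446.6 -406.2   16.4]
bottle 4627 105.2 [ 432.2 -480.6] [ 430.4 -489.1   29. ]
large_pulley_centre 0.85 [282.8, 174.1]
large_pulley_centre 0.32 [223.6, 23.9]
glue_bottle 0.96 [281.1, 272.1]
```

View pics/w1.png

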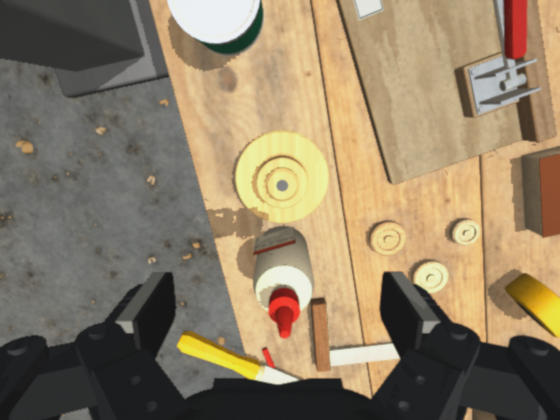

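Request:
step_arm --pt "2 0 41" --pt "2 0 82" --pt "2 0 123" --pt "2 0 164" --pt "2 0 190" --pt "2 0 197" --pt "2 0 197" --pt "2 0 197" --yaw '[0,0,0,0,0,0,0,0]' --gripper '[1,1,1,1,1,1,1,1]'

```text
clock: 4.68
eef_pos: [448.7, -405.8, 85.3]
tool_rot: [3.14, -0.003, -0.198]
force: [-0.1, -0.0, 0.9]
width: 85.2
```

Run:
```python
from h import *
shot('wrist','w2.png')
s=ctrl.read_state();print(s['eef_pos'],s['tool_rot'],s['force'])
```

```text
[ 448.81947173 -406.4598307    85.89357887] [ 3.13955445 -0.00381418 -0.19868318] [-0.37766251 -0.50191228  1.00895201]
```

View pics/w2.png

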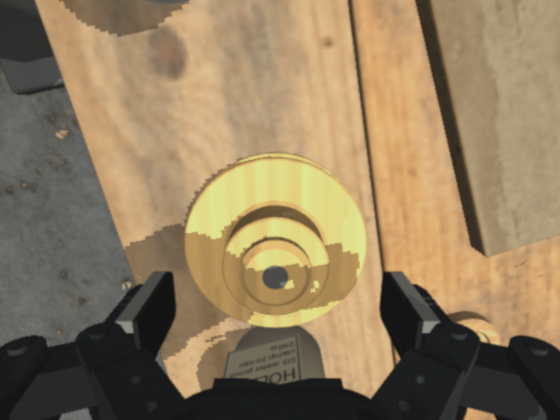

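Request:
step_arm --pt "-1.5 0 15" --pt "-1.5 0 28" --pt "-1.5 0 33" --pt "-1.5 0 33" --pt "-1.5 0 33" --yaw '[0,0,0,0,0]' --gripper '[1,1,1,1,1]'

```text
clock: 5.15
eef_pos: [445.9, -405.6, 50.7]
tool_rot: [3.141, -0.0, -0.2]
force: [-0.5, -0.0, -0.5]
width: 85.6
```

Request:
step_arm --pt "0 0 0" --pt "0 0 0" --pt "0 0 0" --pt "0 0 0" --pt "0 0 0" --pt "0 0 0" --pt "0 0 0" --pt "0 0 0" --yaw '[0,0,0,0,0,0,0,0]' --gripper '[-1,-1,-1,-1,-1,-1,-1,-1]'

```text
clock: 5.82
eef_pos: [446.2, -405.9, 51.3]
tool_rot: [3.141, -0.002, -0.2]
force: [-0.0, -0.1, 5.4]
width: 50.5
```

Run:
```python
from h import *
shot('wrist','w3.png')
s=ctrl.read_state();print(s['eef_pos'],s['tool_rot'],s['force'],s['width'])
```

```text
[ 446.17281749 -405.94063475   51.32959292] [ 3.14097403e+00 -1.48556856e-03 -2.00032705e-01] [0.89213689 0.62832875 5.24087668] 49.803996584675936
```

View pics/w3.png

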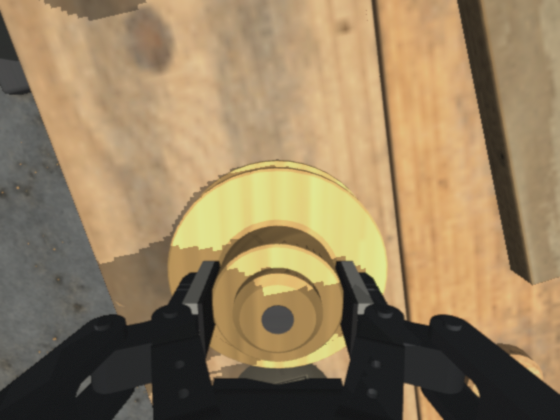

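Request:
step_arm --pt "0 0 -10" --pt "0 0 -40" --pt "0 0 -80" --pt "0 0 -120" --pt "0 0 -160" --pt "0 0 -200" --pt "0 0 -230" --pt "0 0 -230" --yaw '[0,0,0,0,0,0,0,0]' --gripper '[-1,-1,-1,-1,-1,-1,-1,-1]'

```text
clock: 6.53
eef_pos: [447.2, -408.5, 287.7]
tool_rot: [3.135, -0.01, -0.201]
force: [0.2, -0.9, -2.0]
width: 50.1
```

```bash
python3 - <<'E'
from h import *
shot('wrist','w4.png')
s=ctrl.read_state();print(s['eef_pos'],s['tool_rot'],s['force'],s['width'])
d=shot('top','t4.png')
E
python3 mv.py 446.5 -406 280 -.2 530 -100 430 -.25;python3 mv.py 530 -100 430 -.25 525 150 430 -.27
```

```text
[ 446.47187364 -406.97104233  284.36115127] [ 3.1380975  -0.00639016 -0.20018168] [ 0.70200524  1.04021541 -2.19077235] 49.97424476602242
[21.0, -316.5, -150.0] yaw 0.05 dist 351
[-66.7, -241.0, 0.0] yaw 0.02 dist 250
```

View pics/w4.png

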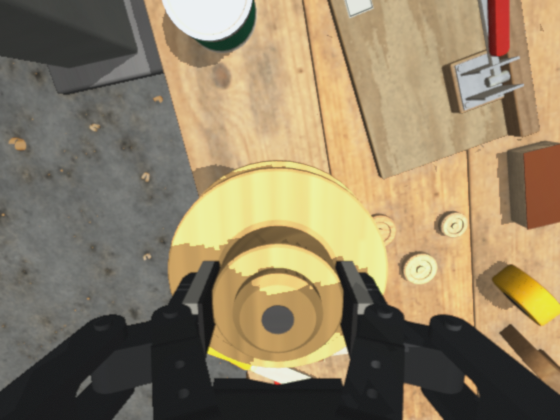

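View pics/t4.png

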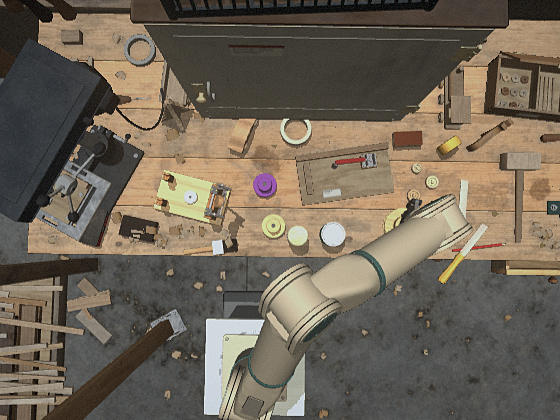

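The large pulley is held level in the jaws, with its hub centre at pixel (278,318). The fixture is clear in the top view. Next is the carry over the hold-down.

Request:
step_arm --pt "0 0 -40" --pt "0 -20 -80" --pt "5 -55 -105" --pt "10 -95 -120" --pt "12 -135 -130" --pt "14 -175 -140" --pt "17 -215 -150" --pt "19 -254 -150" --yaw '[0,0,0,0,0,0,0.02,0.05]' --gripper '[-1,-1,-1,-1,-1,-1,-1,-1]'

```text
clock: 7.3
eef_pos: [514.3, -160.1, 430.1]
tool_rot: [-3.142, 0.001, -0.252]
force: [2.2, -0.2, -0.9]
width: 50.2
```

```bash
python3 mv.py 446.5 -406 280 -.2 510 -160 430 -.25;  python3 mv.py 515 -160 430 -.25 525 150 430 -.25
```

```text
[13.4, -253.7, -150.0] yaw 0.05 dist 295
[-67.0, -302.8, 0.0] yaw 0.0 dist 310
```

Request:
step_arm --pt "-9 -40 0" --pt "-18 -80 0" --pt "-27 -120 0" --pt "-36 -160 0" --pt "-45 -200 0" --pt "-54 -240 0" --pt "-62 -280 0" --pt "-67 -303 0" --yaw '[0,0,0,0,0,0,0,0]' --gripper '[-1,-1,-1,-1,-1,-1,-1,-1]'

```text
clock: 7.97
eef_pos: [522.7, 154.5, 427.7]
tool_rot: [-3.142, 0.005, -0.244]
force: [1.4, 0.3, -3.1]
width: 50.5
```

Request:
step_arm --pt "0 0 0" --pt "0 0 0" --yaw '[0,0]' --gripper '[-1,-1]'

```text
clock: 8.13
eef_pos: [523.2, 150.1, 427.8]
tool_rot: [3.138, 0.004, -0.246]
force: [0.1, -0.5, -2.9]
width: 50.5
```

```bash
cat >> h.py <<'E'
def fit(W,nm,c,r,zl,zh):
    z=W[...,2]
    m=(np.hypot(W[...,0]-c[0],W[...,1]-c[1])<r)&(z>zl)&(z<zh)
    p=W[m]
    if len(p)<10: print(nm,'none');return
    h,_=cv2.findContours(m.astype(np.uint8),0,1);k=max(h,key=cv2.contourArea)[:,0]
    q=W[k[:,1],k[:,0],:2]
    c0=circ(q)
    for _ in range(5):
        e=abs(np.hypot(q[:,0]-c0[0],q[:,1]-c0[1])-c0[2]); c0=circ(q[e<=np.percentile(e,75)])
    print(nm,len(p),np.median(p[:,2]).round(1),p[:,:2].mean(0).round(1),np.round(c0,1))
    return c0
E
python3 - <<'E'
from h import *
d=shot('wrist','w5.png');W=cloud(d)
s=ctrl.read_state();print(s['eef_pos'],s['tool_rot'],s['force'],s['width'])
fit(W,'spig',(536,214),30,23,34)
fit(W,'rim held',s['eef_pos'][:2],60,s['eef_pos'][2]-51+20,s['eef_pos'][2]-51+32)
fit(W,'hub held',s['eef_pos'][:2],30,s['eef_pos'][2]-51+46,s['eef_pos'][2]-51+54)
fit(W,'top held',s['eef_pos'][:2],20,s['eef_pos'][2]-51+54,s['eef_pos'][2]-51+63)
z=W[...,2]
m=(z>86)&(z<100)&(np.hypot(W[...,0]-536,W[...,1]-214)<120)
n,l,st,ce=cv2.connectedComponentsWithStats(m.astype(np.uint8))
for i in range(1,n):
    if st[i,4]>30: p=W[l==i]; print('post',st[i],ce[i],p.mean(0).round(1),p.min(0).round(0),p.max(0).round(0))
m=(z>14)&(z<22)&(np.hypot(W[...,0]-536,W[...,1]-214)<130)
q=W[m][:,:2].astype(np.float32);print('board',cv2.minAreaRect(q))
E
```

```text
[523.5622637  147.91797608 428.5008758 ] [ 3.13841833e+00  2.75828106e-03 -2.49634222e-01] [ 0.03685112 -0.66198031 -1.91606777] 50.41558004974854
spig 766 26.9 [537.5 216. ] [537.5 215.7  21.3]
rim held 16143 401.6 [527.2 169.4] [523.5 154.6  45.1]
hub held 7628 425.7 [524.1 155.1] [522.4 150.   25.6]
top held 5118 433.5 [522.7 151.2] [522.4 149.9  15.9]
post [234  34   6  19 102] [236.69607843  42.69607843] [509.9 303.   92. ] [505. 293.  88.] [515. 313.  94.]
post [248  34   6  19  99] [250.17171717  43.26262626] [525.2 298.5  91.8] [520. 289.  86.] [530. 308.  94.]
post [302  34   5  19  94] [303.9787234   42.90425532] [586.9 283.2  92. ] [583. 274.  87.] [591. 293.  95.]
post [315  34   6  19 108] [317.50925926  42.84259259] [602.4 279.4  91.4] [598. 270.  86.] [607. 289.  94.]
board ((529.7560424804688, 230.26312255859375), (193.90174865722656, 235.72874450683594), 74.97761535644531)
```

View pics/w5.png

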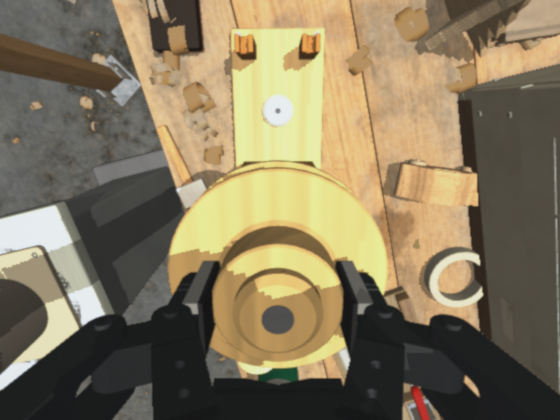

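The spigot shows at pixel (278,110) and the posts at (244,43) and (311,43). This gives a fixture yaw of about -0.248. I'll move over it and come down partway.

Request:
step_arm --pt "-1 -35 0" --pt "-1.6 -67.4 0" --pt "-1.6 -67.4 40" --pt "-1.6 -67.4 80" --pt "-1.6 -67.4 120" --pt "-1.6 -67.4 160" --pt "-1.6 -67.4 200" --pt "-1.6 -67.4 220" --yaw '[0,0,0,0,0,0,0,0]' --gripper '[-1,-1,-1,-1,-1,-1,-1,-1]'

```text
clock: 8.85
eef_pos: [536.7, 210.8, 205.4]
tool_rot: [3.136, 0.006, -0.253]
force: [-0.2, 0.4, -2.0]
width: 50.1
```

Request:
step_arm --pt "0 0 30" --pt "0 0 50" --pt "0 0 50" --pt "0 0 50" --pt "0 0 50" --yaw '[0,0,0,0,0]' --gripper '[-1,-1,-1,-1,-1]'

```text
clock: 9.27
eef_pos: [540.6, 212.8, 161.4]
tool_rot: [-3.141, -0.002, -0.252]
force: [-0.1, -0.2, -1.7]
width: 50.3
```

```bash
cat > look.py <<'E'
from h import *
import sys
s0=ctrl.read_state()
d=shot('wrist',sys.argv[1]);W=cloud(d)
s=ctrl.read_state();print(s0['eef_pos'],s['eef_pos'],s['tool_rot'],s['force'],s['width'])
e=s0['eef_pos'];o=float(sys.argv[2])
hb,tp,rm=[float(v) for v in sys.argv[3:6]]
fit(W,'rim held',e[:2],60,e[2]-o+rm-4,e[2]-o+rm+4)
fit(W,'hub held',e[:2],32,e[2]-o+hb-4,e[2]-o+hb+4)
fit(W,'top held',e[:2],20,e[2]-o+tp-4,e[2]-o+tp+4)
z=W[...,2]
m=(z>86)&(z<100)&(np.hypot(W[...,0]-536,W[...,1]-214)<120)&(W[...,1]>260)
n,l,st,ce=cv2.connectedComponentsWithStats(m.astype(np.uint8))
P=[]
for i in range(1,n):
    if st[i,4]>60:
        p=W[l==i][:,:2]; print('post',st[i],p.mean(0).round(1),p.min(0).round(0),p.max(0).round(0),np.median(z[l==i]).round(1))
        P.append(p)
E
python3 look.py w6.png 51 50 58 26
```

```text
[540.61484271 212.77211312 161.42998522] [540.81134755 213.26266707 161.86442309] [-3.14040265e+00 -2.42138769e-03 -2.51425547e-01] [-0.44780235  0.12687728 -1.63430474] 50.142761268592
rim held 15785 135.2 [544.8 232.1] [541.1 217.5  45. ]
hub held 7521 159.2 [541.4 218.1] [539.9 212.7  25.6]
top held 5437 167.0 [540.2 214.2] [539.8 212.8  16.4]
post [325  73  15  41 527] [586.9 283.8] [582. 274.] [592. 293.] 91.9
post [355  72  17  42 569] [602.2 280. ] [598. 270.] [608. 290.] 91.8
post [168  74  18  42 586] [510.3 302.8] [505. 293.] [515. 313.] 91.8
post [200  74  16  42 556] [525.7 298.9] [520. 289.] [530. 309.] 91.9
```

View pics/w6.png

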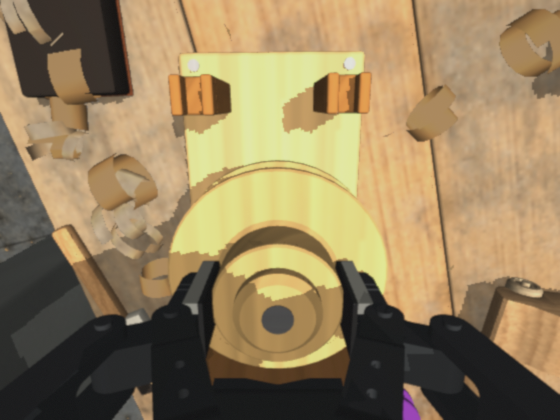

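Request:
step_arm --pt "-3.2 -2.2 20" --pt "-3.2 -2.2 40" --pt "-3.2 -2.2 60" --pt "-3.2 -2.2 70" --pt "-3.2 -2.2 70" --pt "-3.2 -2.2 70" --pt "-3.2 -2.2 70" --pt "-3.2 -2.2 70" --yaw '[0,0,0,0,0,0,0,0]' --gripper '[-1,-1,-1,-1,-1,-1,-1,-1]'

```text
clock: 9.98
eef_pos: [538.0, 217.1, 91.7]
tool_rot: [-3.14, -0.002, -0.25]
force: [-0.2, 0.3, -1.6]
width: 50.3
```

```bash
python3 look.py w7.png 51 50 58 26
```

```text
[538.03972252 217.14055545  91.71502064] [537.80399488 217.16345821  91.52494587] [-3.14021898e+00 -1.77561365e-03 -2.50053764e-01] [-0.90505955 -0.19321337 -1.99851897] 50.213719334912454
rim held 15815 65.5 [542.2 236.5] [538.4 221.5  45.4]
hub held 7530 89.5 [538.8 222.5] [537.2 217.   25.7]
top held 5450 97.3 [537.6 218.6] [537.3 217.3  16.3]
post [ 363   64   26   66 1427] [586.6 284. ] [582. 274.] [592. 294.] 91.8
post [ 410   64   30   65 1561] [601.9 280.2] [597. 270.] [608. 290.] 91.7
post [ 115   66   31   66 1550] [510.6 302.7] [505. 293.] [515. 313.] 91.8
post [ 166   66   27   66 1427] [525.9 298.9] [520. 289.] [530. 309.] 91.9
```

View pics/w7.png

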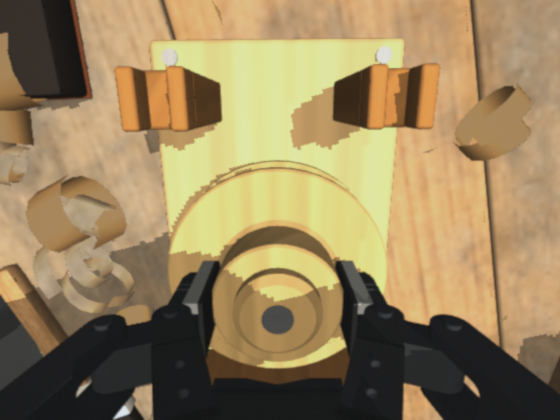

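Request:
step_arm --pt "0.2 1.3 4" --pt "0.2 1.3 8" --pt "0.2 1.3 12" --pt "0.2 1.3 15" --pt "0.2 1.3 17" --pt "0.2 1.3 17" --yaw '[0,0,0,0,0,0]' --gripper '[-1,-1,-1,-1,-1,-1]'

```text
clock: 10.53
eef_pos: [536.9, 215.5, 72.7]
tool_rot: [3.141, 0.0, -0.25]
force: [0.1, 0.1, -1.5]
width: 50.0
```

Request:
step_arm --pt "0 0 1" --pt "0 0 2" --pt "0 0 3" --pt "0 0 4" --yaw '[0,0,0,0]' --gripper '[-1,-1,-1,-1]'

```text
clock: 10.87
eef_pos: [536.9, 215.7, 69.3]
tool_rot: [-3.141, -0.0, -0.25]
force: [-2.5, -0.9, 14.0]
width: 50.1
```

Request:
step_arm --pt "0 0 0" --pt "0 0 0" --pt "0 0 0" --pt "0 0 0" --pt "0 0 0" --yaw '[0,0,0,0,0]' --gripper '[1,1,1,1,1]'

```text
clock: 11.28
eef_pos: [536.8, 215.6, 69.4]
tool_rot: [-3.141, -0.0, -0.25]
force: [0.3, 0.0, 0.0]
width: 85.4
```

Request:
step_arm --pt "0 0 -20" --pt "0 0 -60" --pt "0 0 -100" --pt "0 0 -140" --pt "0 0 -180" --pt "0 0 -220" --pt "0 0 -260" --pt "0 0 -300" --yaw '[0,0,0,0,0,0,0,0]' --gripper '[1,1,1,1,1,1,1,1]'

```text
clock: 11.95
eef_pos: [536.3, 215.3, 371.5]
tool_rot: [-3.141, 0.0, -0.25]
force: [0.7, 0.2, -0.7]
width: 85.4
```

Run:
```python
from h import *
d=shot('wrist','w8.png');W=cloud(d)
s=ctrl.read_state();print(s['eef_pos'],s['tool_rot'],s['force'],s['width'])
c=(537,215.7)
fit(W,'rim',c,60,40,48);fit(W,'hub',c,35,63,72);fit(W,'top',c,30,72,80)
z=W[...,2]
for zl,zh in((40,48),(63,72)):
    m=(np.hypot(W[...,0]-c[0],W[...,1]-c[1])<48)&(z>zl)&(z<zh);p=W[m]
    print(np.linalg.lstsq(np.c_[p[:,:2]-c,np.ones(len(p))],p[:,2],rcond=None)[0])
```

```text
[540.26594825 215.77054736 379.63646336] [-3.13282011 -0.01105392 -0.25044924] [2.30536943 0.27034576 5.3361264 ] 85.05394567284243
rim 3255 43.2 [536.9 218.5] [536.1 215.7  49.2]
hub 809 67.1 [536.4 216.9] [536.1 215.4  25.5]
top 606 74.9 [536.1 216. ] [536.  215.6  16.4]
[4.97908645e-04 8.73650908e-04 4.32051623e+01]
[-2.14169136e-03 -9.92408322e-04  6.71778763e+01]
```

View pics/w8.png

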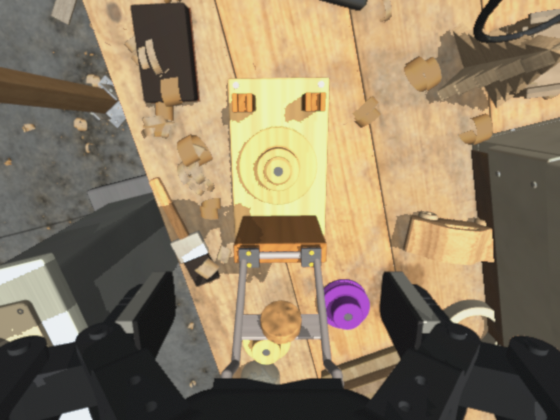

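The large pulley is home: the rim top reads 43 mm (44 nominal), it is level, and it shows at pixel (278,170). Next is the small wooden pulley, seen at (266,350). The purple one at (347,305) is left alone.

```bash
python3 mv.py 536.8 215.6 369 -.25 500 30 430 -.25;python3 mv.py 500 30 430 -.25 447 -52 270 -.39
```

```text
[10.3, 188.9, -61.0] yaw 0.0 dist 199
[-31.1, 92.6, 160.0] yaw 0.14 dist 187
```

Request:
step_arm --pt "0 0 -38" --pt "0 10 -61" --pt "1 40 -61" --pt "3 80 -61" --pt "6 120 -61" --pt "8 160 -61" --pt "10 189 -61" --pt "10 189 -61" --yaw '[0,0,0,0,0,0,0,0]' --gripper '[1,1,1,1,1,1,1,1]'

```text
clock: 12.67
eef_pos: [498.0, 22.2, 431.1]
tool_rot: [3.139, -0.001, -0.261]
force: [0.8, -1.5, 0.1]
width: 85.7
```

Request:
step_arm --pt "-10 35 0" --pt "-20 70 20" --pt "-31 93 50" --pt "-31 93 90" --pt "-31 93 130" --pt "-31 93 160" --pt "-31 93 160" --pt "-31 93 160" --yaw '[0,0,0.07,0.14,0.14,0.14,0.14,0.14]' --gripper '[1,1,1,1,1,1,1,1]'

```text
clock: 13.33
eef_pos: [446.1, -52.4, 269.8]
tool_rot: [3.14, 0.003, -0.391]
force: [1.0, 0.1, 1.4]
width: 85.6
```

Run:
```python
from h import *
d=shot('wrist','w9.png');W=cloud(d)
s=ctrl.read_state();print(s['eef_pos'],s['tool_rot'],s['force'],s['width'])
c=(448,-52)
fit(W,'rim',c,45,18,25);fit(W,'hub',c,30,42,50);fit(W,'jar',(416.5,-128),45,60,110)
```

```text
[447.40357891 -52.69212179 271.12038581] [ 3.14144451e+00 -8.63535477e-04 -3.90304499e-01] [-0.66934698  0.56120614  0.69705332] 85.50070659868547
rim 2330 21.1 [450.6 -47.7] [449.1 -51.3  37.3]
hub 1517 46.1 [449.4 -51. ] [449.3 -51.3  21.6]
jar 4257 99.7 [ 420.5 -120.3] [ 418.3 -125.3   31.5]
```

View pics/w9.png

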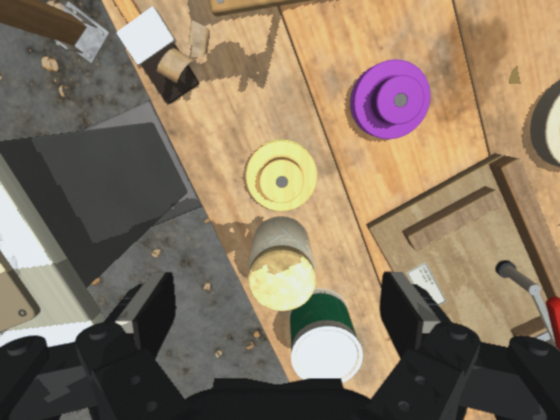

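Request:
step_arm --pt "1.7 -1.6 40" --pt "1.7 -1.6 80" --pt "1.7 -1.6 120" --pt "1.7 -1.6 160" --pt "1.7 -1.6 185" --pt "1.7 -1.6 190" --pt "1.7 -1.6 190" --pt "1.7 -1.6 190" --yaw '[0,0,0,0,0,0,0,0]' --gripper '[1,1,1,1,1,1,1,1]'

```text
clock: 14.05
eef_pos: [450.9, -51.9, 82.1]
tool_rot: [-3.14, -0.004, -0.39]
force: [-1.1, 0.5, 0.7]
width: 85.2
```

Run:
```python
from h import *
d=shot('wrist','w10.png');W=cloud(d)
s=ctrl.read_state();print(s['eef_pos'],s['tool_rot'],s['force'],s['width'])
c=(448,-52)
fit(W,'rim',c,45,18,25);fit(W,'hub',c,30,42,50)
```

```text
[451.01762108 -51.88027353  82.34761887] [-3.14022586 -0.00443406 -0.38982785] [ 0.04878065 -0.43108444  0.62367033] 85.38820433847775
rim 7073 21.2 [453.7 -40.9] [449.6 -50.7  36.9]
hub 6106 46.0 [449.8 -50.3] [449.3 -51.4  21.8]
```

View pics/w10.png

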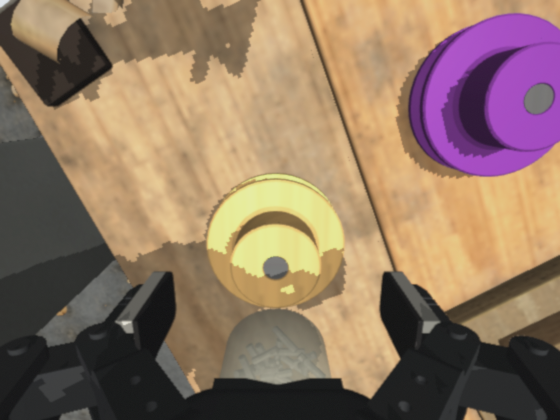

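Request:
step_arm --pt "-1.8 0 15" --pt "-1.8 0 26" --pt "-1.8 0 32" --pt "-1.8 0 33" --pt "-1.8 0 33" --yaw '[0,0,0,0,0]' --gripper '[1,1,1,1,1]'

```text
clock: 14.52
eef_pos: [448.5, -50.9, 48.6]
tool_rot: [-3.141, -0.003, -0.39]
force: [0.0, -0.7, 0.1]
width: 85.2
```

Request:
step_arm --pt "0 0 0" --pt "0 0 0" --pt "0 0 0" --pt "0 0 0" --pt "0 0 0" --pt "0 0 0" --pt "0 0 0" --pt "0 0 0" --yaw '[0,0,0,0,0,0,0,0]' --gripper '[-1,-1,-1,-1,-1,-1,-1,-1]'

```text
clock: 15.18
eef_pos: [447.9, -51.0, 48.2]
tool_rot: [-3.141, -0.002, -0.39]
force: [-0.1, 0.7, 10.9]
width: 42.4
```

Request:
step_arm --pt "0 0 -10" --pt "0 0 -40" --pt "0 0 -80" --pt "0 0 -120" --pt "0 0 -160" --pt "0 0 -160" --pt "0 0 -160" --yaw '[0,0,0,0,0,0,0]' --gripper '[-1,-1,-1,-1,-1,-1,-1]'

```text
clock: 15.77
eef_pos: [448.3, -50.6, 209.1]
tool_rot: [-3.139, -0.004, -0.389]
force: [0.2, -0.5, -1.8]
width: 42.2
```

```bash
python3 look.py w11.png 49 47 47 22
```

```text
[448.3163202  -50.61144278 209.07853233] [447.17335652 -50.28350778 207.616265  ] [-3.14047513e+00 -5.77773740e-04 -3.89115177e-01] [ 0.16815711  0.99474933 -2.04493081] 42.287094712028406
rim held 7052 182.0 [456. -30.] [450.  -44.7  32.7]
hub held 9749 206.8 [448.5 -48.4] [447.7 -50.1  22.1]
top held 7393 206.9 [448.6 -50.1] [448.3 -50.6  19.8]
```

View pics/w11.png

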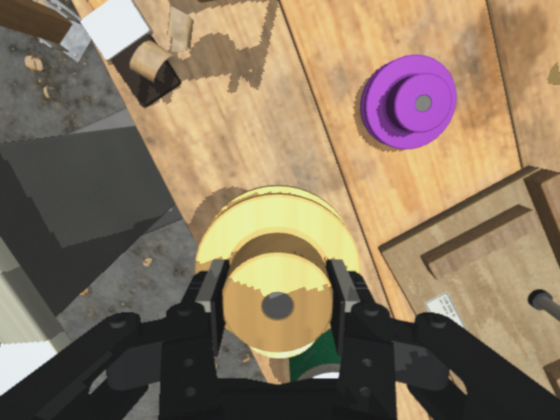

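```bash
python3 mv.py 448 -51 209 -.39 460 -70 430 -.39;python3 mv.py 460 -70 430 -.39 525 150 430 -.25
```

```text
[18.3, 13.0, -221.0] yaw 0.0 dist 222
[-23.5, -228.2, 0.0] yaw -0.14 dist 229
```

Request:
step_arm --pt "0 0 -40" --pt "0 0 -80" --pt "0 0 -120" --pt "0 0 -160" --pt "0 0 -200" --pt "0 0 -221" --pt "0 0 -221" --yaw '[0,0,0,0,0,-0.07,-0.14]' --gripper '[-1,-1,-1,-1,-1,-1,-1]'

```text
clock: 16.4
eef_pos: [449.0, -51.3, 431.1]
tool_rot: [-3.14, -0.005, -0.246]
force: [1.1, 0.1, -1.6]
width: 41.9
```

```bash
python3 mv.py 448 -51 430 -.25 525 150 430 -.25
```

```text
[24.9, -213.8, 0.0] yaw 0.0 dist 215
```

Request:
step_arm --pt "5 -40 0" --pt "10 -80 0" --pt "15 -120 0" --pt "19 -160 0" --pt "22 -200 0" --pt "22 -240 0" --pt "21 -270 0" --pt "20.5 -280.5 0" --yaw '[0,0,0,0,0,0,0,0]' --gripper '[-1,-1,-1,-1,-1,-1,-1,-1]'

```text
clock: 17.07
eef_pos: [535.9, 222.5, 424.3]
tool_rot: [3.141, 0.005, -0.242]
force: [0.2, 1.5, -1.1]
width: 42.0
```

```bash
python3 mv.py 448 -51 430 -.25 537 215.6 430 -.25
```

```text
[20.3, -280.3, 0.0] yaw 0.0 dist 281
```

Request:
step_arm --pt "0 0 40" --pt "0 0 80" --pt "0 0 120" --pt "0 0 160" --pt "0 0 200" --pt "0 0 240" --pt "0 0 270" --pt "0 0 270" --yaw '[0,0,0,0,0,0,0,0]' --gripper '[-1,-1,-1,-1,-1,-1,-1,-1]'

```text
clock: 17.73
eef_pos: [530.9, 213.8, 150.7]
tool_rot: [3.133, 0.013, -0.251]
force: [-1.5, -0.3, -1.0]
width: 42.3
```

Request:
step_arm --pt "0 0 0" --pt "0 0 0" --pt "0 0 0" --yaw '[0,0,0]' --gripper '[-1,-1,-1]'

```text
clock: 17.98
eef_pos: [538.0, 215.7, 160.2]
tool_rot: [-3.14, -0.003, -0.251]
force: [0.0, 0.7, -0.4]
width: 42.0
```

```bash
cat >> look.py <<'E'
fit(W,'large rim',(536.5,215.6),62,40,48)
E
python3 look.py w12.png 48.5 47 47 22
```

```text
[537.99388832 215.7157708  160.22939962] [537.88444633 215.95211348 160.34128003] [-3.13926042e+00 -2.94194341e-03 -2.50234045e-01] [ 0.48784467 -0.77492155 -0.83467988] 42.36483055482288
rim held 7063 133.0 [542.7 237.1] [538.9 222.3  32.2]
hub held 9709 157.9 [537.9 217.9] [537.3 216.3  22. ]
top held 7398 157.9 [538.1 216.3] [538.  215.7  19.8]
post [332  77  14  42 534] [586.8 283.8] [582. 274.] [592. 294.] 91.9
post [362  77  16  42 579] [602.1 280. ] [598. 270.] [607. 290.] 91.8
post [175  79  17  42 578] [510.3 302.7] [505. 293.] [515. 313.] 91.8
post [206  79  16  41 537] [525.6 298.9] [520. 289.] [530. 309.] 91.9
large rim 5196 43.1 [542.2 243.1] [536.7 218.6  46.7]
```

View pics/w12.png

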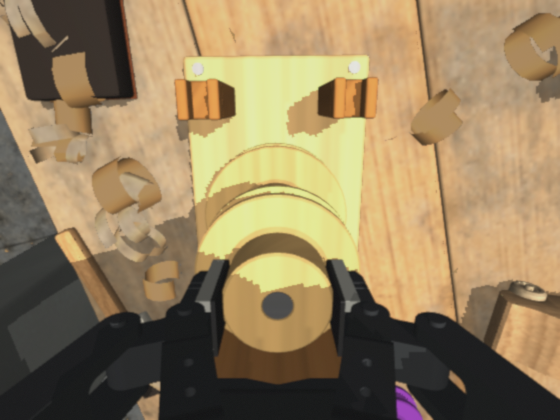

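Run:
```python
from h import *
from scipy.optimize import least_squares
d=shot('wrist');W=cloud(d);z=W[...,2]
s=ctrl.read_state();print(s['eef_pos'])
m=(np.hypot(W[...,0]-537,W[...,1]-215.7)<62)&(z>40)&(z<48)
h,_=cv2.findContours(m.astype(np.uint8),0,1);k=max(h,key=cv2.contourArea)[:,0]
q=W[k[:,1],k[:,0],:2]; q=q[np.hypot(*(q-[537,215.7]).T)>47]; print(len(q))
for R in(49,49.4,50):
    r=least_squares(lambda c:np.hypot(q[:,0]-c[0],q[:,1]-c[1])-R,[537,215.7],loss='soft_l1',f_scale=.5);print(R,r.x.round(2),r.cost)
e=s['eef_pos']
for zr,R,lo in((182-208.5,38,34),(157.9-160.2,22,0)):
    m=(np.hypot(W[...,0]-e[0],W[...,1]-e[1])<R+8)&(abs(z-e[2]-zr)<4)
    h,_=cv2.findContours(m.astype(np.uint8),0,1);k=max(h,key=cv2.contourArea)[:,0]
    q=W[k[:,1],k[:,0],:2]; q=q[np.hypot(*(q-e[:2]).T)>R-3]
    for Rr in(R-.6,R):
        r=least_squares(lambda c:np.hypot(q[:,0]-c[0],q[:,1]-c[1])-Rr,e[:2],loss='soft_l1',f_scale=.5);print('held',R,Rr,len(q),r.x.round(2))
```

```text
[537.66798514 216.10657621 160.21797079]
232
49 [536.23 216.09] 14.630303644302975
49.4 [536.11 215.62] 10.02147629623708
50 [535.97 214.89] 17.03327629637648
held 38 37.4 245 [537.36 216.66]
held 38 38 245 [537.17 215.94]
held 22 21.4 474 [537.36 216.68]
held 22 22 474 [537.32 216.52]
```

Request:
step_arm --pt "-0.9 1.2 10" --pt "-0.9 1.2 20" --pt "-0.9 1.2 28" --pt "-0.9 1.2 31" --pt "-0.9 1.2 31" --pt "-0.9 1.2 31" --yaw '[0,0,0,0,0,0]' --gripper '[-1,-1,-1,-1,-1,-1]'

```text
clock: 18.58
eef_pos: [535.2, 214.7, 126.8]
tool_rot: [3.141, 0.0, -0.25]
force: [-1.1, 0.6, -1.0]
width: 42.1
```

Request:
step_arm --pt "0 0 2" --pt "0 0 4" --pt "0 0 6" --pt "0 0 8" --pt "0 0 9" --yaw '[0,0,0,0,0]' --gripper '[-1,-1,-1,-1,-1]'

```text
clock: 19.0
eef_pos: [535.3, 214.9, 118.1]
tool_rot: [-3.142, -0.0, -0.25]
force: [0.1, -0.1, 0.0]
width: 42.3
```

Request:
step_arm --pt "0 0 1" --pt "0 0 2" --pt "0 0 2.5" --pt "0 0 3" --yaw '[0,0,0,0]' --gripper '[-1,-1,-1,-1]'

```text
clock: 19.33
eef_pos: [535.4, 214.9, 116.3]
tool_rot: [-3.141, 0.0, -0.25]
force: [-4.1, -0.8, 12.6]
width: 42.1
```

Request:
step_arm --pt "0 0 0" --pt "0 0 0" --pt "0 0 0" --pt "0 0 0" --pt "0 0 0" --yaw '[0,0,0,0,0]' --gripper '[1,1,1,1,1]'

```text
clock: 19.75
eef_pos: [535.3, 214.9, 115.2]
tool_rot: [3.142, 0.0, -0.25]
force: [-0.2, 0.9, -0.4]
width: 85.5
```

Request:
step_arm --pt "0 0 -20" --pt "0 0 -60" --pt "0 0 -100" --pt "0 0 -140" --pt "0 0 -180" --pt "0 0 -220" --pt "0 0 -250" --pt "0 0 -250" --yaw '[0,0,0,0,0,0,0,0]' --gripper '[1,1,1,1,1,1,1,1]'

```text
clock: 20.42
eef_pos: [538.5, 214.8, 371.9]
tool_rot: [-3.135, -0.01, -0.25]
force: [0.4, 0.1, -0.8]
width: 85.7
```

Run:
```python
from h import *
d=shot('wrist','w13.png');W=cloud(d)
s=ctrl.read_state();print(s['eef_pos'],s['tool_rot'],s['force'],s['width'])
c=(536,215.5)
fit(W,'Lrim',c,60,40,48);fit(W,'srim',c,44,85,94);fit(W,'shub',c,30,110,120)
z=W[...,2]
for zl,zh in((40,48),(85,94),(110,120)):
    m=(np.hypot(W[...,0]-c[0],W[...,1]-c[1])<48)&(z>zl)&(z<zh);p=W[m]
    print(np.linalg.lstsq(np.c_[p[:,:2]-c,np.ones(len(p))],p[:,2],rcond=None)[0].round(4))
```

```text
[537.03022486 214.85872183 368.64403982] [-3.13715377 -0.00547918 -0.24998876] [-0.48021171  0.59374242 -0.83466867] 85.42415264226011
Lrim 1358 43.1 [545.  235.5] [536.3 216.2  48.4]
srim 1995 89.1 [535.6 218.9] [534.6 215.5  37.4]
shub 1257 114.1 [534.7 215.7] [534.7 215.4  21.4]
[-2.50000e-03 -2.40000e-03  4.32239e+01]
[-1.1000e-03  2.8000e-03  8.9146e+01]
[ 1.300000e-03 -3.600000e-03  1.140557e+02]
```

View pics/w13.png

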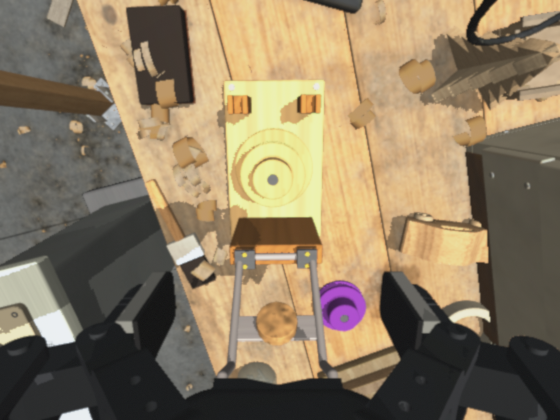

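Both pulleys are seated: small rim 89 mm, top 114 mm, level, and 1.6 mm off the axis at most. Next I'll measure the hold-down in the fixture plane.

Run:
```python
from h import *
a=.248;U=np.array([np.sin(a),np.cos(a)]);L=np.array([np.cos(a),-np.sin(a)])
H=np.array([537.2,215.8])-85*U;print('hinge',H)
for n in('wrist','top','scene'):
    d=shot(n,'hd_%s.png'%n);W=cloud(d);q=W[...,:2]-H
    u=q@U;l=q@L;z=W[...,2]
    for nm,m in(('rodL',(abs(l+40)<8)),('rodR',(abs(l-40)<8)),('mid',abs(l)<30)):
        m=m&(z>145)&(z<340)&(u>-130)&(u<70)
        print(n,nm,m.sum())
        if n=='top' or m.sum()<8: 
            continue
        for z0 in range(150,340,15):
            k=m&(z>=z0)&(z<z0+15)
            if k.sum()>2: print('   z',z0+7,'u %.0f..%.0f med %.0f'%(u[k].min(),u[k].max(),np.median(u[k])),'l %.0f'%np.median(l[k]),k.sum())
```

```text
hinge [516.33542052 133.40055022]
wrist rodL 1052
   z 157 u -17..-6 med -12 l -39 103
   z 172 u -28..-14 med -20 l -39 120
   z 187 u -35..-22 med -27 l -39 126
   z 202 u -41..-30 med -36 l -37 195
   z 217 u -49..-38 med -43 l -38 188
   z 232 u -55..-46 med -50 l -38 128
   z 247 u -52..-39 med -45 l -36 41
   z 262 u -42..-29 med -35 l -37 46
   z 277 u -35..-23 med -25 l -38 72
wrist rodR 1130
   z 157 u -17..-6 med -11 l 40 99
   z 172 u -27..-13 med -19 l 40 116
   z 187 u -33..-22 med -27 l 40 135
   z 202 u -42..-30 med -36 l 38 230
   z 217 u -49..-37 med -43 l 39 206
   z 232 u -55..-45 med -49 l 40 131
   z 247 u -53..-39 med -45 l 38 40
   z 262 u -44..-29 med -35 l 39 48
   z 277 u -34..-23 med -25 l 40 91
wrist mid 2154
   z 187 u -35..-33 med -33 l -19 7
   z 202 u -42..-17 med -24 l 0 873
   z 217 u -48..-23 med -31 l 0 1137
   z 232 u -41..-31 med -34 l 1 137
top rodL 59
top rodR 80
top mid 159
scene rodL 106
   z 157 u -28..-20 med -24 l -41 6
   z 172 u -35..-22 med -32 l -42 4
   z 187 u -42..-33 med -36 l -43 8
   z 202 u -48..-39 med -44 l -37 12
   z 217 u -53..-47 med -52 l -40 9
   z 232 u -68..-52 med -60 l -43 11
   z 247 u -64..-49 med -53 l -42 12
   z 262 u -50..-30 med -45 l -42 14
   z 277 u -44..-30 med -36 l -42 12
   z 292 u -43..-36 med -41 l -42 8
   z 307 u -51..-43 med -49 l -42 6
scene rodR 97
   z 157 u -27..-12 med -18 l 37 6
   z 172 u -33..-24 med -30 l 38 6
   z 187 u -42..-30 med -38 l 37 9
   z 202 u -51..-38 med -49 l 35 9
   z 217 u -58..-48 med -54 l 37 7
   z 232 u -64..-59 med -60 l 38 8
   z 247 u -60..-44 med -54 l 39 13
   z 262 u -55..-29 med -42 l 37 12
   z 277 u -44..-29 med -35 l 38 14
   z 292 u -47..-36 med -37 l 38 5
   z 307 u -48..-41 med -47 l 38 7
scene mid 126
   z 187 u -45..-37 med -40 l -1 12
   z 202 u -54..-38 med -45 l -2 50
   z 217 u -55..-33 med -46 l -2 62
```

Run:
```python
import cv2
a=cv2.imread('pics/hd_scene.png');cv2.imwrite('pics/hdc.png',cv2.resize(a[120:240,200:360],None,fx=5,fy=5,interpolation=cv2.INTER_CUBIC))
```

```text
(no output)
```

View pics/hdc.png

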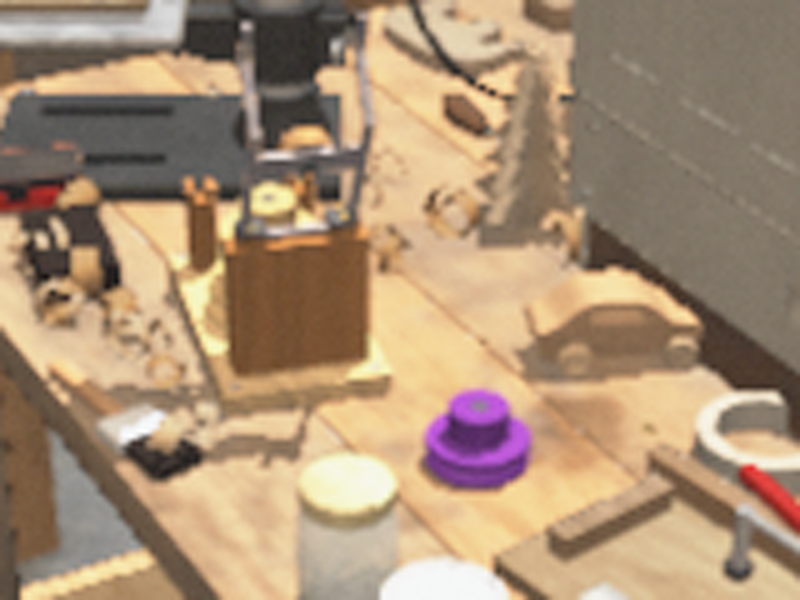

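The rods run straight at about 118° (θ≈2.06) to a knee near z 240, and their ends sit at u≈-48, z≈315. I'll go over and behind, half-open the jaws to straddle 68 mm, and push both rod ends forward.

```bash
python3 mv.py 536 215 366 -.25 493 41 440 -.248
```

```text
[1.4, 179.2, -74.0] yaw -0.002 dist 194
```

Request:
step_arm --pt "0 0 -40" --pt "0 0 -74" --pt "0 40 -74" --pt "0 80 -74" --pt "1 120 -74" --pt "1 160 -74" --pt "1.4 179.2 -74" --pt "1.4 179.2 -74" --yaw '[0,0,0,0,0,0,0,0]' --gripper '[0.6,0.6,0.6,0.6,0.6,0.6,0.6,0.6]'

```text
clock: 21.28
eef_pos: [490.3, 35.1, 438.5]
tool_rot: [3.139, 0.002, -0.259]
force: [-0.5, -0.7, 0.2]
width: 68.0
```

Request:
step_arm --pt "0 0 40" --pt "0 0 80" --pt "0 0 120" --pt "0 0 130" --pt "0 0 130" --pt "0 0 130" --yaw '[0,0,0,0,0,0]' --gripper '[0.6,0.6,0.6,0.6,0.6,0.6]'

```text
clock: 21.78
eef_pos: [492.9, 41.0, 309.5]
tool_rot: [3.141, 0.0, -0.25]
force: [-0.3, 0.2, 0.2]
width: 68.4
```

```bash
python3 - <<'E'
from h import *
d=shot('wrist','w14.png');shot('scene','s14.png');W=cloud(d)
s=ctrl.read_state();print(s['eef_pos'],s['tool_rot'],s['force'],s['width'])
a=.248;U=np.array([np.sin(a),np.cos(a)]);L=np.array([np.cos(a),-np.sin(a)])
H=np.array([537.2,215.8])-85*U
q=s['eef_pos'][:2]-H;print('u,l',q@U,q@L)
z=W[...,2];q=W[...,:2]-H;u=q@U;l=q@L
m=(abs(abs(l)-42)<15)&(z>250)&(z<345)
for z0 in range(250,345,10):
    k=m&(z>=z0)&(z<z0+10)
    if k.sum()>2: print(z0,'u %.0f..%.0f'%(u[k].min(),u[k].max()),'l', np.unique((l[k]/4).round()*4),k.sum())
E
python3 - <<'E'
import cv2
a=cv2.imread('pics/s14.png');cv2.imwrite('pics/s14c.png',cv2.resize(a[60:240,180:360],None,fx=3.3,fy=3.3,interpolation=cv2.INTER_CUBIC))
E
```

```text
[493.86310296  40.84444619 311.02787408] [-3.14055842 -0.00319682 -0.24982484] [-0.06224157 -0.66817255  0.19779921] 68.05130800011801
u,l -95.24055883707483 0.9345598404555047
250 u -51..-39 l [-44. -40. -36.  36.  40.  44.] 354
260 u -45..-32 l [-44. -40. -36.  36.  40.  44.] 437
270 u -39..-24 l [-40. -36.  36.  40.  44.] 378
280 u -94..-24 l [-44. -40. -36.  36.  40.  44.] 641
290 u -106..-28 l [-48. -44. -40. -36.  32.  36.  40.  44.] 1531
300 u -106..-33 l [-48. -44. -40. -36.  32.  36.  40.  44.  48.] 2482
310 u -106..-38 l [-48. -44. -40. -36.  32.  36.  40.  44.  48.] 2343
320 u -106..-83 l [-48. -44. -40. -36.  32.  36.  40.  44.  48.] 1980
330 u -107..-80 l [-56. -52. -48. -44. -40. -36. -32.  32.  36.  40.  44.  48.  52.  56.] 2324
340 u -108..-81 l [-56. -52. -48. -44. -40. -36. -32.  28.  32.  36.  40.  44.  48.  52.
  56.] 4559
```

View pics/w14.png

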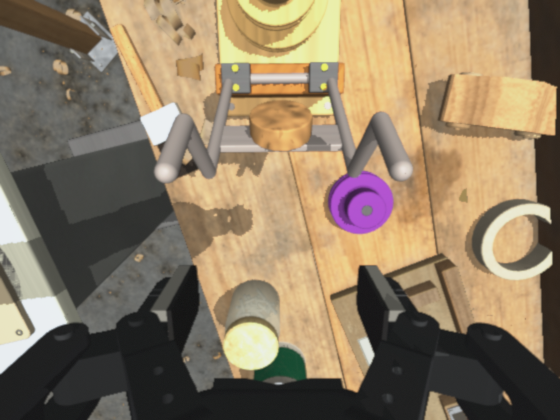

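View pics/s14c.png

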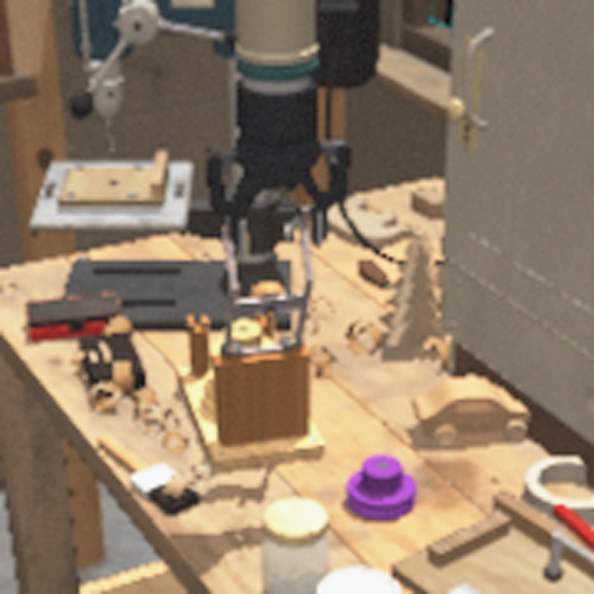

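Request:
step_arm --pt "0 -18 0" --pt "0 -32 0" --pt "0 -46 0" --pt "0 -60 0" --pt "0 -75 0" --pt "0 -90 0" --pt "0 -105 0" --pt "0 -120 0" --yaw '[0,0,0,0,0,0,0,0]' --gripper '[0.6,0.6,0.6,0.6,0.6,0.6,0.6,0.6]'

```text
clock: 22.55
eef_pos: [522.1, 158.6, 308.8]
tool_rot: [3.141, 0.0, -0.25]
force: [0.4, -2.7, -1.7]
width: 68.6
```

Run:
```python
from h import *
d=shot('wrist','w15.png');W=cloud(d)
s=ctrl.read_state();print(s['eef_pos'],s['tool_rot'],s['force'],s['width'])
```

```text
[522.83506438 162.5506689  308.47206875] [-3.14006340e+00  2.68989407e-04 -2.45312710e-01] [ 2.02083865  2.20580975 -0.58452707] 68.4310248630169
```

View pics/w15.png

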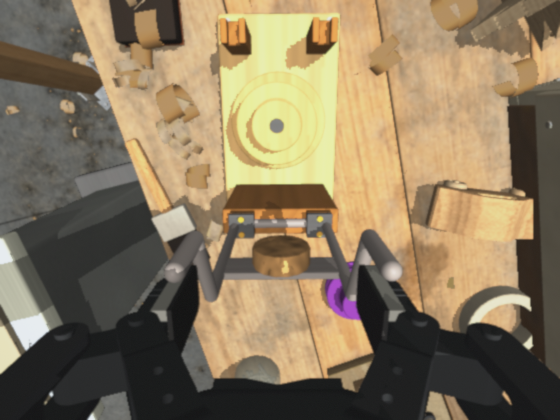

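Request:
step_arm --pt "0 -15 0" --pt "0 -30 2" --pt "0 -43 6" --pt "0 -55 11" --pt "0 -66 17" --pt "0 -76 24" --pt "0 -84 30" --pt "0 -90 36" --yaw '[0,0,0,0,0,0,0,0]' --gripper '[0.6,0.6,0.6,0.6,0.6,0.6,0.6,0.6]'

```text
clock: 23.27
eef_pos: [544.3, 245.6, 272.3]
tool_rot: [-3.142, 0.001, -0.25]
force: [-1.1, -1.8, 2.0]
width: 68.2
```

Run:
```python
from h import *
d=shot('wrist','w16.png');W=cloud(d)
s=ctrl.read_state();print(s['eef_pos'],s['tool_rot'],s['force'],s['width'])
```

```text
[543.99813003 246.78877731 271.22756337] [-3.14144247e+00  1.60906436e-03 -2.48322856e-01] [ 0.66127094 -0.00416838 -0.01913752] 68.5281058187549
```

View pics/w16.png

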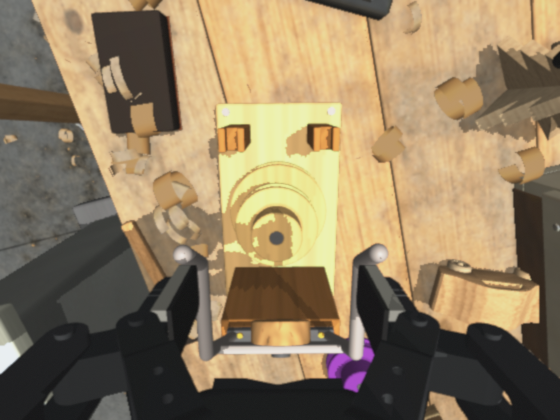

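Request:
step_arm --pt "0 -8 6" --pt "0 -15 13" --pt "0 -21 20" --pt "0 -26 27" --pt "0 -30 35" --pt "0 -33 43" --pt "0 -35 50" --pt "0 -35 50" --yaw '[0,0,0,0,0,0,0,0]' --gripper '[0.6,0.6,0.6,0.6,0.6,0.6,0.6,0.6]'

```text
clock: 23.98
eef_pos: [552.1, 278.9, 221.4]
tool_rot: [3.14, 0.002, -0.249]
force: [0.3, -0.3, -0.3]
width: 68.5
```

Run:
```python
from h import *
d=shot('wrist','w17.png');W=cloud(d)
s=ctrl.read_state();print(s['eef_pos'],s['tool_rot'],s['force'],s['width'])
```

```text
[552.38666898 278.4825832  222.20250321] [ 3.14067998e+00  1.47530680e-03 -2.49756370e-01] [ 1.54577817 -0.2361571   0.04003998] 68.59369812756759
```

View pics/w17.png

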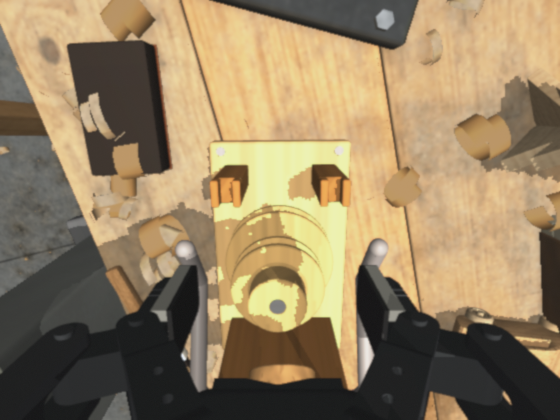

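Request:
step_arm --pt "0 -3 7" --pt "0 -5 14" --pt "0 -7 21" --pt "0 -9 28" --pt "0 -10 35" --pt "0 -11 42" --pt "0 -12 48" --pt "0 -12 50" --yaw '[0,0,0,0,0,0,0,0]' --gripper '[0.6,0.6,0.6,0.6,0.6,0.6,0.6,0.6]'

```text
clock: 24.7
eef_pos: [555.4, 290.0, 171.9]
tool_rot: [3.141, 0.001, -0.25]
force: [-0.9, 0.1, 0.4]
width: 68.3
```

Request:
step_arm --pt "0 0 -40" --pt "0 0 -80" --pt "0 20 -120" --pt "0 50 -140" --pt "0 75 -140" --pt "0 75 -140" --yaw '[0,0,0,0,0,0]' --gripper '[0.6,0.6,-1,-1,-1,-1]'

```text
clock: 25.2
eef_pos: [537.5, 210.5, 315.8]
tool_rot: [3.141, -0.003, -0.258]
force: [-0.6, -0.0, 0.1]
width: 20.2
```

Run:
```python
from h import *
d=shot('wrist','w18.png');W=cloud(d)
s=ctrl.read_state();print(s['eef_pos'],s['tool_rot'],s['force'],s['width'])
a=.248;U=np.array([np.sin(a),np.cos(a)]);L=np.array([np.cos(a),-np.sin(a)])
H=np.array([537.2,215.8])-85*U
e=s['eef_pos'][:2]-H;print('eef u,l',e@U,e@L)
z=W[...,2];q=W[...,:2]-H;u=q@U;l=q@L
for nm,m in(('rods',abs(abs(l)-40)<5),('mid',(abs(l)<33)&(abs(l)>20))):
    m=m&(z>118)&(z<260)&(u>0)&(u<200)
    for u0 in range(0,200,12):
        k=m&(u>=u0)&(u<u0+12)
        if k.sum()>4: print(nm,u0+6,'z max %.0f med %.0f'%(z[k].max(),np.median(z[k])),k.sum())
```

```text
[537.40499842 213.90971243 314.62479479] [-3.14088759e+00 -1.08649716e-03 -2.55249153e-01] [-1.13925782  0.89835345 -0.09204875] 12.004821941794622
eef u,l 83.217865294865 0.6627272014803082
rods 6 z max 139 med 138 29
rods 18 z max 143 med 140 156
rods 30 z max 148 med 144 186
rods 42 z max 154 med 149 199
rods 54 z max 158 med 154 221
rods 66 z max 163 med 160 233
rods 78 z max 168 med 164 268
rods 90 z max 173 med 169 289
rods 102 z max 178 med 174 309
rods 114 z max 179 med 175 371
rods 126 z max 173 med 166 378
rods 138 z max 164 med 157 336
rods 150 z max 155 med 148 333
rods 162 z max 153 med 149 343
rods 174 z max 160 med 154 381
rods 186 z max 159 med 157 146
mid 6 z max 132 med 125 45
mid 18 z max 124 med 120 7
mid 66 z max 163 med 161 158
mid 78 z max 168 med 164 423
mid 90 z max 170 med 167 269
```

View pics/w18.png

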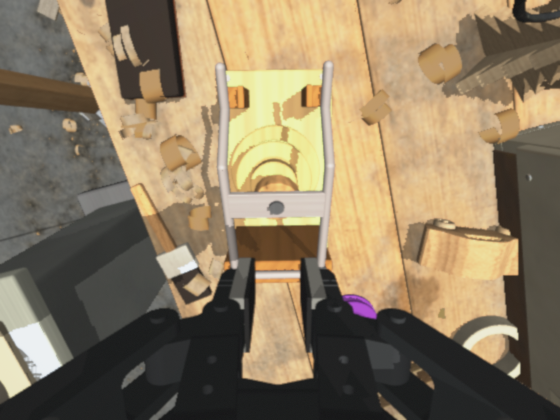

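Request:
step_arm --pt "0 0 40" --pt "0 0 80" --pt "0 0 108" --pt "0 0 116" --pt "0 0 124" --pt "0 0 132" --pt "0 0 139" --pt "0 0 144" --yaw '[0,0,0,0,0,0,0,0]' --gripper '[-1,-1,-1,-1,-1,-1,-1,-1]'

```text
clock: 25.92
eef_pos: [538.5, 217.9, 169.8]
tool_rot: [-3.14, -0.002, -0.25]
force: [0.7, 1.2, 1.3]
width: 0.2
```

Request:
step_arm --pt "0 0 3" --pt "0 0 6" --pt "0 0 8" --pt "0 0 10" --yaw '[0,0,0,0]' --gripper '[-1,-1,-1,-1]'

```text
clock: 26.25
eef_pos: [537.9, 217.1, 159.5]
tool_rot: [-3.141, -0.001, -0.25]
force: [0.7, 1.2, 1.7]
width: -0.1
```

Request:
step_arm --pt "0 0 2" --pt "0 0 4" --pt "0 0 6" --yaw '[0,0,0]' --gripper '[-1,-1,-1]'

```text
clock: 26.5
eef_pos: [538.1, 217.1, 158.7]
tool_rot: [-3.137, -0.0, -0.251]
force: [-15.1, -1.9, 60.6]
width: -0.1
```

Run:
```python
from h import *
d=shot('wrist','w19.png')
s=ctrl.read_state();print(s['eef_pos'],s['tool_rot'],s['force'],s['width'])
```

```text
[538.02139856 217.07008462 158.84650384] [-3.13696705e+00 -1.04993509e-04 -2.50626302e-01] [-11.03345261  -0.62327782  41.28492994] 0.3946718159772986
```

View pics/w19.png

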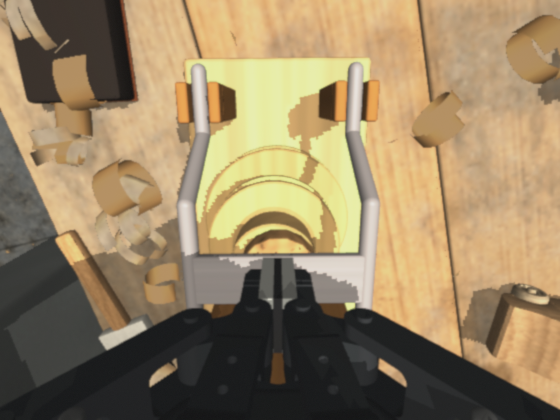

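Hard stop at 60 N on the fingertips, with both ends lying in the notches at (200,100) and (355,100). I'll back off and check.

Request:
step_arm --pt "0 0 -20" --pt "0 0 -60" --pt "0 0 -100" --pt "0 0 -140" --pt "0 0 -180" --pt "0 0 -200" --pt "0 0 -200" --pt "0 0 -200" --yaw '[0,0,0,0,0,0,0,0]' --gripper '[-1,-1,-1,-1,-1,-1,-1,-1]'

```text
clock: 27.22
eef_pos: [537.5, 217.0, 354.1]
tool_rot: [-3.14, -0.001, -0.25]
force: [0.4, 0.0, -0.3]
width: -0.1
```

Run:
```python
from h import *
d=shot('wrist','w20.png');W=cloud(d)
s=ctrl.read_state();print(s['clock'],s['eef_pos'],s['tool_rot'],s['force'],s['width'])
a=.248;U=np.array([np.sin(a),np.cos(a)]);L=np.array([np.cos(a),-np.sin(a)])
H=np.array([537.2,215.8])-85*U
z=W[...,2];q=W[...,:2]-H;u=q@U;l=q@L
m=(abs(abs(l)-40)<3.5)&(z>120)&(u>10)&(u<100);p=np.polyfit(u[m],z[m],1);print('rod slope',p)
for nm,m in(('rods',abs(abs(l)-40)<4),('mid',(abs(l)<33)&(abs(l)>20))):
    m=m&(z>75)&(z<260)&(u>0)&(u<200)
    for u0 in range(0,200,12):
        k=m&(u>=u0)&(u<u0+12)
        if k.sum()>4: print(nm,u0+6,'z max %.0f med %.0f'%(z[k].max(),np.median(z[k])),k.sum())
fit(W,'Lrim',(536.5,215.6),60,40,48);fit(W,'srim',(535,215.6),44,85,93)
t=shot('top','t20.png');W=cloud(t)
fit(W,'jar',(416.5,-128),45,85,120);fit(W,'tin',(423,-236),50,65,95);fit(W,'bottle',(428,-488),45,90,125)
```

```text
27.2667 [536.72199762 217.02858073 352.64777397] [ 3.14120287e+00  1.23836421e-03 -2.50098330e-01] [-0.20068687  0.19663689 -1.64588191] 0.20028922315680656
rod slope [  4.20822361 -15.80735554]
rods 6 z max 141 med 138 244
rods 18 z max 135 med 132 189
rods 30 z max 135 med 133 149
rods 42 z max 136 med 133 160
rods 54 z max 135 med 133 167
rods 66 z max 136 med 133 176
rods 78 z max 135 med 133 170
rods 90 z max 135 med 133 206
rods 102 z max 136 med 133 202
rods 114 z max 136 med 133 199
rods 126 z max 135 med 126 233
rods 138 z max 117 med 106 210
rods 150 z max 97 med 89 178
rods 162 z max 91 med 88 186
rods 174 z max 91 med 89 175
rods 186 z max 90 med 88 18
mid 6 z max 141 med 127 614
mid 18 z max 125 med 101 152
mid 54 z max 91 med 89 68
mid 66 z max 91 med 89 36
mid 78 z max 135 med 133 266
mid 90 z max 135 med 133 443
mid 102 z max 134 med 89 273
mid 114 z max 91 med 89 73
mid 150 z max 94 med 92 31
mid 162 z max 94 med 92 118
mid 174 z max 94 med 92 45
Lrim 1149 43.1 [547.3 243.8] [538.5 222.5  42.9]
srim 1537 89.1 [536.8 223.6] [536.5 222.4  31.6]
jar 328 101.0 [ 416.6 -127.7] [ 416.7 -127.7   29.6]
tin 462 78.7 [ 423.2 -237.1] [ 423.  -237.    36.4]
bottle 217 106.8 [ 427.7 -487.2] [ 428.7 -493.    27.6]
```

View pics/w20.png

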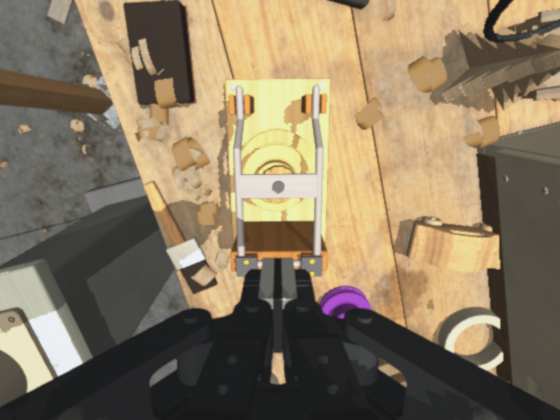

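The rod tops read a flat 133 mm from u=30 to 114, so the angle is about 0. The ends read 88–89 mm, which fits the notch bottom plus rod. The bottle, jar and tin have not moved.

```bash
python3 -c "
from cell import ctrl
print(ctrl.finish_job())"
```

```text
the job is handed in; nothing more can be done
None
```

I seated the large pulley on the fixture's spigot and the small wooden one on top of it, both hub up. I then swung the hold-down closed, backed the arm off and handed the job in at about 27 s of the 72 s limit. No verdict is reported, so these are my own last checks:

- **Pulleys:** Both were level in the check before closing. Rim heights were 43.1 mm and 89.1 mm then and after closing, against 44 and 90 nominal. The camera reads about 1 mm low throughout. The two axes were about 1.6 mm apart.
- **Hold-down:** The rods read a flat 133 mm along their length, so the angle is about 0. Both ends lie in the notches, reading 88–89 mm, which matches the notch bottom plus the rod. It came to a hard stop with about 60 N at the fingertips. That is under the 120 N wrist limit, and only the fingertips were on the strap, not the gripper's body.
- **Bottle, jar and tin:** All three stand where they were, within about 1.5 mm of the first measurement. The robot was touching nothing at the end.

Two last readings did not agree and I set them aside:

- **Slope fit:** The automatic fit of the rod slope gave nonsense because other points got mixed in. I used the height bins instead.
- **Centre fits:** After closing, the circle fits on the pulley centres were thrown off because the strap covers part of the rims. The centring figures above are therefore from before closing.

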